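# Let the glue press down on a turning blank

## Task

On the glue press, press the ratchet pawl's thumb tab fully down so that the pawl stays clear of the teeth, and only then push the raised hold-down arm all the way down to its stop, so that its rubber foot presses on the glued wooden blank. Touch and push only: do not lift the arm or shift the blank, leave the other things on the bench where they are, and leave the press clamped with your hand clear of it.

Things in the scene. Friction and masses are not known exactly. Their poses are not given: they have to be found in the camera images.
- press: cream metal glue press, fixed: base plate 120 (its x) x 250 (y -115 to +135 mm) x 16 mm; origin at bench height, z up. Cheeks 48 mm wide at y = +70 mm, 166 mm high, carry the arm and its toothed wheel (45 mm radius over the teeth). The hold-down arm reaches from there to the press's -y, the pawl's thumb tab sticks out to its +y (furthest at 220 mm). Both hinge axes lie along the press's x.
- swing_arm (a joint): elevation of the hold-down arm, rad: 0 = level, at its stop, foot pressed on the blank; starts at 0.63 to 0.72, limit 0.76. With the pawl engaged a tooth stops it at about 0.62 (springing to 0.57 under 25 N). Stiff friction hinge, stays where left; with the pawl free 5 to 9 N down on the grip bar moves it. The last 0.07 rad compresses the foot's spring (about 7 N at the end).
- hinge_mid (a point): point on the arm's hinge axis, in the middle of the arm's width, 150 mm above the bench (press frame x 0, y 70, z 150 mm).
- grip_bar (a point): middle (on the axis) of the black round grip bar across the arm's free end: 22 mm in diameter, 84 mm long along the press's x; 220 mm from the hinge axis, about which it swings down in a circle, to 150 mm above the bench when the arm is level. The arm itself is a dark steel bar 22 mm wide and 16 mm thick.
- pawl (a joint): the ratchet pawl in rad: 0 = engaged with the teeth, 0.24 = pressed fully free (stop). The teeth are cleared above about 0.15. It has friction only, no return spring: about 4 N downward on the tab moves it, and it stays where it is left. The engaged pawl locks the arm against being pushed down.
- tab_top (a point): middle of the top face of the pawl's ribbed steel thumb tab: plate 36 (press x) x 32 (press y) x 8 mm, 95 mm in the press's +y from the pawl's hinge, 99 mm above the bench when engaged, about 23 mm lower when fully pressed; room of over 60 mm under it.
- pad: the black rubber ball foot (32 mm in diameter) on a sprung stem under the arm, 120 mm from the arm's hinge. Origin: on the arm's centre line, 45 mm above the ball's centre.
- blank: the loose glued turning blank standing on the press's base plate under the foot: wooden cylinder, light, dark and light layers, 80 mm across and 80 mm tall; origin at the centre of its underside (16 mm above the bench), z up. Not to be moved.
- wax_tin: low round aluminium tin, 68 mm across, 40 mm tall; bystander, leave alone; origin at the centre of its underside
- live_center: steel lathe centre standing on its flat end, a 34 mm cylinder ending in a cone, 60 mm tall; bystander, leave alone; origin at the centre of its underside
- collar: flat dark steel ring, 64 mm outside, 18 mm tall; bystander, leave alone; origin at the centre of its underside
- glue: white glue bottle with a cap, 48 mm across, 100 mm tall; bystander, leave alone; origin at the centre of its underside
- bowl: turned wooden bowl, 120 mm across, 45 mm tall; bystander, leave alone; origin at the centre of its underside
- mallet: turned wooden mallet standing on its head, 78 mm across, 187 mm tall; bystander, leave alone; origin at the centre of its underside
- offcut: dark wooden offcut, 50 x 110 x 30 mm, lying flat; bystander, leave alone; origin at the centre of its underside

How it is judged:
By the outcome, as a careful person would: the job done as asked, in the order asked, and still so for the second after the job is handed in, with the robot touching nothing.
It also fails if it takes over 43 s, if anything falls off the work surface, if the arm or the gripper's body presses on something with over 40 N, if the wrist force passes 120 N, or if a joint passes its speed limit or range.

## Robot

A 7-joint arm with a two-finger parallel gripper is mounted at the origin on the work surface. World frame = base frame: x ahead of the robot, y to its left, z up, the work surface at z = 0. Lengths are in mm, angles in rad, forces in N, time in s.
With the tool pointing down it reaches from about 400 to 850 mm from the base axis. Payload 10.4 kg.
Tool frame: the origin (TCP) lies on the centre line of the jaws, within the pads' length; the fingertips stand 25 mm ahead of it and the grasp point (between the pads) lies 6 mm ahead of it; z points along the fingers, y is the direction in which the jaws open and shut (so a half turn about z gives the same grasp; the last joint's range is limited). The gripper opens to 85 mm and grips with 20 to 120 N. Pads are 22 mm wide; open, the fingers measure 114 mm over their backs; the gripper's body (76 mm by 85 mm) begins 54 mm behind the grasp point. The pads swing forward as they close: fully open they stand 13 mm farther back than shut.
Start: joints at [1.168, 0.332, -0.065, 1.46, 0.022, 1.35, -0.088], TCP at [231.732, -580.476, 228.238] pointing down, gripper open.
Joint ranges: [-2.6, 2.6], [-0.5, 2.12], [-1.47, 1.34], [0.16, 2.42], [-1.27, 4.41], [0.06, 2.06], [-2.6, 2.6]. Speed limits (rad/s): [2.22, 2.22, 2.79, 2.79, 3.14, 3.14, 3.14].

## Interface

Orientations are given as a rotation vector (axis times angle).
In Python, from station import telemetry, vision, bot gives the robot as it stands.
- The arm moves only by the tool apply_moves, never from a script. Its argument "targets" is a list of rows, each a list of 7 numbers: the shift along the tool's x, y, z in mm, then the turn, a rotation vector about the tool's x, y, z in rad, then the opening, from 0 (shut) to 1 (fully open). In form: [[dx, dy, dz, ax, ay, az, grip], ...]. A call has 1 to 12 rows; each row is the pose to reach, as a shift and turn from the pose commanded when the call began, along the tool's axes at that moment; what a row does not reach only later rows make up. A row lasts 1/12 s, in which the tool goes at most 41.7 mm and 7.16 degrees, less where a joint would pass 70% of its speed; a pose out of reach is approached as far as the arm can. A call with a gripper value outside its range is refused whole. The fingers move at their own pace and stop on an object; the grip force is fixed at half the most. Time passes only in rows, so rows that repeat a pose let the fingers close. It gives the time, the measured TCP pose, the force and the opening at its end, in the units of the state.
- telemetry.get_state(): the state, without advancing time (a new reading comes with each control period).
- vision.get_image(name): name is "scene" or "top" or "wrist"; returns the picture (420x560x3 uint8, blue, green, red); there is no depth.
- vision.calibration(name): a dict with "fx", "fy", "cx", "cy" (pixels), "world_from_camera" (4x4, takes a point from camera to world coordinates). Camera axes: x right, y up, looking along -z (the intrinsics and any distortion apply to the point x, -y, -z); pixel columns grow to the right and rows downward; lengths in mm; the calibration is good to about 2 mm. The wrist camera is an equidistant fisheye: a pixel r from the principal point sees the ray r / f radians off the axis. A picture is of the moment at which its call begins: read the wrist's pose just before it. calibration takes no time and is no camera call; for the wrist camera it gives the pose at the moment of the call.
- bot.job_done(): hands the job in, once; it reports no verdict.
Trained networks look in the newest picture that a camera, given by its name, has taken for a name from the list of things; names that differ only in an ending like _2 or _b are one class to them, and where a whole thing is asked for, a point or a joint stands for the part that bears it (a point fixed in the world has none). Each returns a list of dicts, best first, with "conf" (0 to 1); they miss things now and then, are a little off and sometimes report something else, mostly with a low value. They report only what shows in the picture. A call takes as long as a camera call.
- vision.look_for(camera, target): "at" ([column, row] in pixels, amid what is visible of it).
- vision.outline_of(camera, target): "mask" (420x560 bool, what is visible of it) and "at" ([column, row] in pixels, amid what is visible of it).
- vision.tip_of(camera, target): "at" ([column, row] in pixels: a listed point, or the origin of a listed thing).
The state is a dict: "time_s": time; "joints": joint angles; "dq": joint speeds; "joint_torque": joint torques, N m; "tcp_pos": TCP position; "tcp_rot": TCP orientation; "wrist_force": force on the tool from outside, world axes, zero at the start; "moment": the same for the moment, N m; "gripper_width": finger opening in mm.
Only numpy, scipy, OpenCV 4.12 (cv2) and the standard library are available. Lean on these libraries where they do the work, as an engineer would, in place of code of your own. Each camera call takes 0.05 s, during which the arm holds its last target.

## Working session

There is one attempt and no reset: what is moved stays moved. The work goes in short steps, Python scripts to look and compute and a tool call to move; the robot and the scene stay as the last step left them, time stands still between calls to the robot, and variables do not carry over. Pictures are saved under pics/ and viewed, and the job is handed in when it is done.

Besides the shell and the picture viewer there is one more tool, called after "Emit:" by a JSON object that holds its "op" and its "data", one argument or row to a line. apply_moves: Moves the arm, as the interface text tells. Its arguments: {"type":"object","properties":{"targets":{"type":"array","items":{"type":"array","items":{"type":"number"}}}},"required":["targets"]}

```bash
mkdir -p pics; ls; python3 - <<'E'
from station import telemetry, vision, bot
import cv2
s=telemetry.get_state(); print({k:s[k] for k in('time_s','tcp_pos','tcp_rot','wrist_force','gripper_width')})
for c in('scene','top'):
    cv2.imwrite(f'pics/{c}0.png',vision.get_image(c))
    k=vision.calibration(c);print(c,k)
    for t in('hinge_mid','grip_bar','tab_top','press','blank','pad'):
        print(t,[(r['conf'],r['at']) for r in vision.tip_of(c,t)[:2]])
print(telemetry.get_state()['time_s'])
E
```

```text
pics
{'time_s': 0.0, 'tcp_pos': array([ 231.55288576, -580.11895575,  227.40494487]), 'tcp_rot': array([-3.08375397e+00, -5.92770467e-01,  5.61608908e-04]), 'wrist_force': array([ 0.33458776, -0.00595317,  0.32019955]), 'gripper_width': 85.3522745369887}
scene {'fx': 407.89520805902805, 'fy': 407.89520805902805, 'cx': 276.97722058637453, 'cy': 212.58211323515192, 'world_from_camera': array([[ 8.04381778e-01, -3.25612011e-01,  4.96937394e-01,
         1.10702009e+03],
       [ 5.93674878e-01,  4.72635432e-01, -6.51280192e-01,
        -7.80850823e+02],
       [-2.28055669e-02,  8.18897165e-01,  5.73487000e-01,
         7.84526291e+02],
       [ 0.00000000e+00,  0.00000000e+00,  0.00000000e+00,
         1.00000000e+00]])}
hinge_mid [(0.7, [366.4, 192.1]), (0.56, [286.0, 217.1])]
grip_bar [(0.69, [235.2, 198.8])]
tab_top [(0.49, [317.7, 205.2])]
press [(0.69, [270.8, 267.3])]
blank [(0.83, [255.6, 267.4]), (0.5, [260.5, 201.3])]
pad [(0.7, [263.1, 202.2])]
top {'fx': 469.5434790244564, 'fy': 469.5434790244564, 'cx': 275.16164636947786, 'cy': 212.19949119509968, 'world_from_camera': array([[-2.19168797e-03,  9.92917047e-01, -1.18789451e-01,
         3.96594529e+02],
       [-9.99815544e-01,  9.08267425e-05,  1.92059741e-02,
        -3.62113512e+00],
       [ 1.90807284e-02,  1.18809633e-01,  9.92733699e-01,
         1.42108023e+03],
       [ 0.00000000e+00,  0.00000000e+00,  0.00000000e+00,
         1.00000000e+00]])}
hinge_mid [(0.8, [281.2, 204.8]), (0.25, [331.3, 258.4])]
grip_bar [(0.8, [351.6, 204.9])]
tab_top [(0.54, [234.6, 196.5])]
press [(0.73, [303.3, 211.8])]
blank [(0.8, [320.8, 216.3])]
pad [(0.53, [312.3, 202.1]), (0.42, [317.6, 215.2])]
0.7
```

View pics/scene0.png

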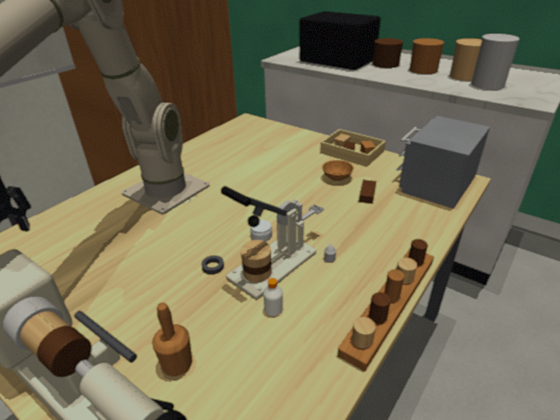

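View pics/top0.png

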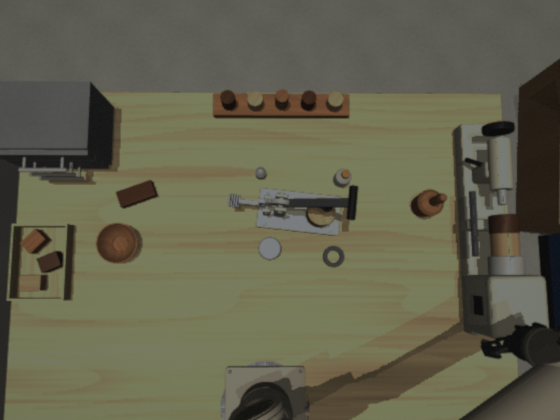

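```bash
cat > h.py <<'E'
import numpy as np, cv2
from scipy.optimize import least_squares
def proj(k,P):
    P=np.atleast_2d(P); M=np.linalg.inv(k['world_from_camera'])
    c=P@M[:3,:3].T+M[:3,3]; x,y,z=c[:,0],-c[:,1],-c[:,2]
    return np.c_[k['cx']+k['fx']*x/z, k['cy']+k['fy']*y/z]
def pts(a,pw=0.0):
    return {'hinge_mid':(0,70,150),'grip_bar':(0,70-220*np.cos(a),150+220*np.sin(a)),
     'tab_top':(0,204-23*0*pw,99-23*pw/0.24),'press':(0,0,0)}
def W(p,P):
    c,s=np.cos(p[2]),np.sin(p[2]); P=np.atleast_2d(P)
    return np.c_[p[0]+c*P[:,0]-s*P[:,1],p[1]+s*P[:,0]+c*P[:,1],P[:,2]]
def W1(p,P): return W(p,P)[0]
E
python3 - <<'E'
from h import *
from station import vision
obs={'scene':{'hinge_mid':(286,217.1),'grip_bar':(235.2,198.8),'tab_top':(317.7,205.2),'press':(270.8,267.3)},
'top':{'hinge_mid':(281.2,204.8),'grip_bar':(351.6,204.9),'tab_top':(234.6,196.5),'press':(303.3,211.8)}}
K={c:vision.calibration(c) for c in obs}
def res(p,full=False):
    r=[];P=pts(p[3])
    for c in obs:
        for n,o in obs[c].items(): r+=list(proj(K[c],W1(p,P[n]))[0]-o)
    return np.array(r)
s=least_squares(res,[400,-50,0,.67],loss='soft_l1',x_scale=[100,100,1,1])
print(s.x);print(res(s.x).reshape(-1,2).round(1))
for n,P in pts(s.x[3]).items(): print(n,W1(s.x,P).round(0))
# overlay
p=s.x
base=[(-60,-115,16),(60,-115,16),(60,135,16),(-60,135,16)]
tab=[(-18,188,99),(18,188,99),(18,220,99),(-18,220,99)]
bar=[(-42,)+pts(p[3])['grip_bar'][1:],(42,)+pts(p[3])['grip_bar'][1:]]
for c in obs:
    im=cv2.imread(f'pics/{c}0.png'); x0,y0=(200,160) if c=='scene' else (210,150); f=4
    im=cv2.resize(im[y0:y0+145,x0:x0+180],None,fx=f,fy=f,interpolation=cv2.INTER_CUBIC)
    for q,cl in((base,1),(tab,1),(bar,0)):
        uv=((proj(K[c],W(p,q))-[x0,y0]+.5)*f).astype(int)
        cv2.polylines(im,[uv],bool(cl),(0,0,255),1)
    cv2.imwrite(f'pics/{c}_ov.png',im)
E
```

```text
[ 5.68698417e+02 -1.14332987e+02 -1.39813852e-01  6.40435138e-01]
[[ 0.6 -4.6]
 [-2.3 -0.9]
 [ 0.   2.3]
 [-0.7 -0.8]
 [ 0.1 -3.4]
 [ 2.5 -1.1]
 [-0.6  0.9]
 [-0.9 -0.3]]
hinge_mid [578. -45. 150.]
grip_bar [ 554. -220.  281.]
tab_top [597.  88.  99.]
press [ 569. -114.    0.]
```

View pics/scene_ov.png

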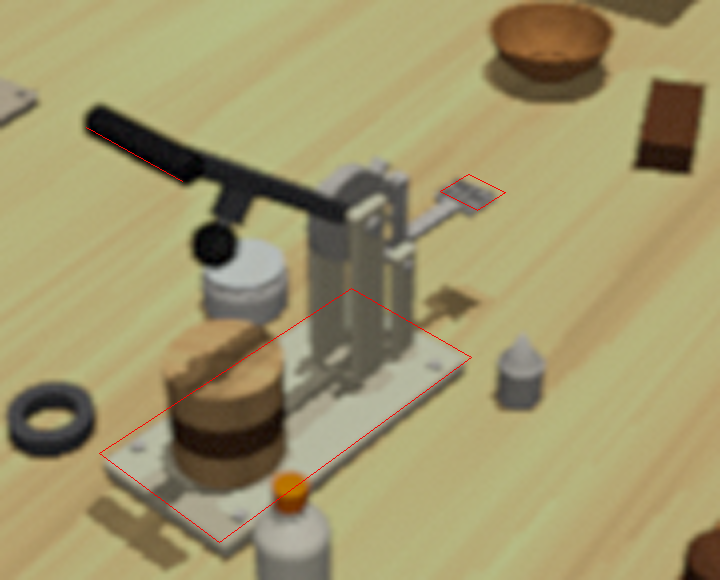

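View pics/top_ov.png

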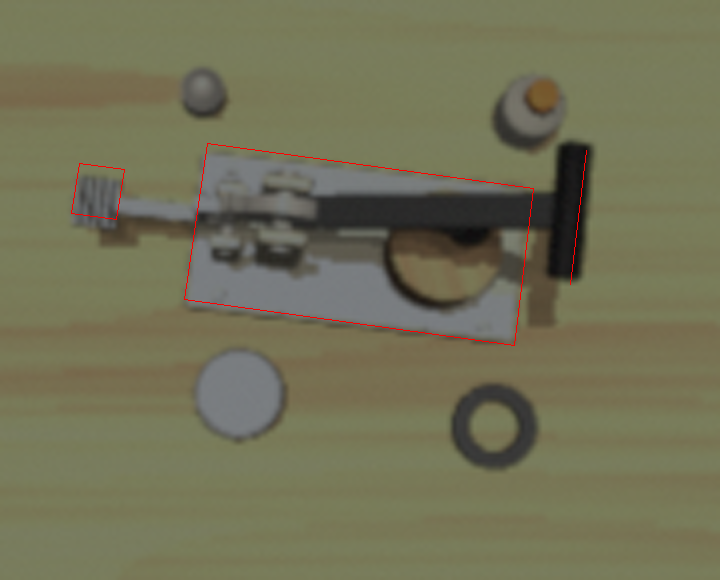

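```bash
python3 - <<'E'
from h import *
from station import vision
def sc(u,v):return (200+u/4-.4,160+v/4-.4)
def tp(u,v):return (210+u/4-.4,150+v/4-.4)
obs={'scene':{'grip_bar':sc(143,143),'tab_top':sc(467,194),'c1':sc(470,362),'c2':sc(222,546),'c3':sc(105,461)},
'top':{'grip_bar':tp(569,210),'tab_top':tp(99,201),'c3':tp(516,346),'c4':tp(185,306)}}
K={c:vision.calibration(c) for c in obs}
def P_(a):
    P=pts(a);P.update(c1=(60,135,16),c2=(60,-115,16),c3=(-60,-115,16),c4=(-60,135,16));return P
def res(p):
    P=P_(p[3]);r=[]
    for c in obs:
        for n,o in obs[c].items(): r+=list(proj(K[c],W1(p,P[n]))[0]-o+p[4+2*(c=='top'):][:2])
    return np.array(r+list(np.array(p[4:])/2))
s=least_squares(res,[569,-114,-.14,.65,0,0,0,0],loss='soft_l1')
p=s.x;print(p.round(3));print(res(p).reshape(-1,2).round(1))
for n,P in P_(p[3]).items(): print(n,W1(p,P).round(0))
for c in obs:
  for t in('grip_bar','tab_top'):print(c,t,[(r['conf'],r['at']) for r in vision.look_for(c,t)[:2]])
E
```

```text
[ 5.68350e+02 -1.14359e+02 -1.18000e-01  6.89000e-01  1.59000e-01
  1.25900e+00 -4.00000e-03  5.58000e-01]
[[ 0.1 -0.2]
 [ 0.3  0.1]
 [-0.1 -0.7]
 [ 0.5  0.5]
 [-1.1 -0. ]
 [ 0.3  0.6]
 [-0.5 -0.2]
 [ 0.1 -0.4]
 [ 0.2 -0.1]
 [ 0.1  0.6]
 [-0.   0.3]]
hinge_mid [577. -45. 150.]
grip_bar [ 557. -213.  290.]
tab_top [592.  88.  99.]
press [ 568. -114.    0.]
c1 [644.  13.  16.]
c2 [ 614. -236.   16.]
c3 [ 495. -221.   16.]
c4 [525.  27.  16.]
scene grip_bar [(0.85, [258.6, 204.4])]
scene tab_top [(0.78, [307.8, 211.4])]
top grip_bar [(0.63, [327.1, 201.7])]
top tab_top [(0.84, [239.1, 199.1]), (0.54, [318.3, 220.6])]
```

```bash
cat > d.py <<'E'
import sys,numpy as np
from scipy.spatial.transform import Rotation as R
from station import telemetry
s=telemetry.get_state(); M=R.from_rotvec(s['tcp_rot'])
yaw=-0.118; c,n=np.cos(yaw),np.sin(yaw)
T=R.from_matrix(np.array([[c,n,0],[n,-c,0],[0,0,-1]]).T if 0 else np.column_stack([[c,n,0],[n,-c,0],[0,0,-1]]))
print('t',round(s['time_s'],2),'tcp',s['tcp_pos'].round(1),'F',s['wrist_force'].round(1),'w',round(s['gripper_width'],1),'rot',(M.inv()*T).as_rotvec().round(3))
for a in sys.argv[1:]:
    w=np.array([float(v) for v in a.split(',')]); print(a,M.inv().apply(w-s['tcp_pos']).round(1))
E
python3 d.py 231.6,-580,400 592,88,400 592,88,180
```

```text
t 0.9 tcp [ 231.7 -580.5  228.3] F [-0.3 -0.4  0.8] w 85.9 rot [ 0.    -0.     0.498]
231.6,-580,400 [ 1.000e-01 -5.000e-01 -1.717e+02]
592,88,400 [ 582.4 -487.3 -171.8]
592,88,180 [ 582.4 -487.3   48.2]
```

Emit:
{"op": "apply_moves", "data": {
  "targets": [
    [0,0,-100,0,0,0.1,0],
    [0,0,-172,0,0,0.2,0],
    [0,0,-172,0,0,0.3,0],
    [0,0,-172,0,0,0.4,0],
    [0,0,-172,0,0,0.498,0],
    [582,-487,-172,0,0,0.498,0],
    [582,-487,-172,0,0,0.498,0],
    [582,-487,-172,0,0,0.498,0],
    [582,-487,-172,0,0,0.498,0],
    [582,-487,-172,0,0,0.498,0],
    [582,-487,-172,0,0,0.498,0],
    [582,-487,-172,0,0,0.498,0]
  ]
}}

```text
time_s: 1.9
tcp_pos: [370.6, -321.7, 400.5]
tcp_rot: [3.135, -0.186, 0.001]
wrist_force: [1.5, -0.1, 0.9]
gripper_width: 0.3
```

```bash
python3 d.py 592,88,400 592,88,180
```

```text
t 1.9 tcp [ 370.6 -321.7  400.5] F [ 1.5 -0.1  0.9] w 0.3 rot [ 0.001 -0.    -0.   ]
592,88,400 [ 1.715e+02 -4.330e+02  2.000e-01]
592,88,180 [ 171.4 -433.1  220.2]
```

Emit:
{"op": "apply_moves", "data": {
  "targets": [
    [171,-433,0,0,0,0,0],
    [171,-433,0,0,0,0,0],
    [171,-433,0,0,0,0,0],
    [171,-433,0,0,0,0,0],
    [171,-433,0,0,0,0,0],
    [171,-433,0,0,0,0,0],
    [171,-433,0,0,0,0,0],
    [171,-433,0,0,0,0,0],
    [171,-433,0,0,0,0,0],
    [171,-433,0,0,0,0,0],
    [171,-433,0,0,0,0,0],
    [171,-433,0,0,0,0,0]
  ]
}}

```text
time_s: 2.9
tcp_pos: [591.6, 93.3, 398.8]
tcp_rot: [-3.134, 0.173, 0.003]
wrist_force: [-0.7, 0.6, -0.1]
gripper_width: -0.1
```

```bash
python3 d.py 592,88,160; python3 - <<'E'
from station import vision
import cv2
k=vision.calibration('wrist');print(k)
cv2.imwrite('pics/w1.png',vision.get_image('wrist'))
for t in('tab_top','grip_bar','hinge_mid'):print(t,[(r['conf'],r['at']) for r in vision.tip_of('wrist',t)[:2]])
E
```

```text
t 2.9 tcp [591.6  93.3 398.8] F [-0.7  0.6 -0.1] w -0.1 rot [-0.003  0.002  0.007]
592,88,160 [  1.5   6.  238.7]
{'fx': 325.19226210127806, 'fy': 325.19226210127806, 'cx': 282.65941041008733, 'cy': 210.69465218663387, 'world_from_camera': array([[-1.09585121e-01,  9.46433360e-01,  3.03735075e-01,
         6.68500190e+02],
       [-9.93974294e-01, -1.03577367e-01, -3.58724395e-02,
         8.40240218e+01],
       [-2.49079406e-03, -3.05835942e-01,  9.52080969e-01,
         5.44258027e+02],
       [ 0.00000000e+00,  0.00000000e+00,  0.00000000e+00,
         1.00000000e+00]])}
tab_top [(0.91, [287.8, 165.3])]
grip_bar []
hinge_mid [(0.63, [393.4, 177.0]), (0.39, [553.5, 141.7])]
```

View pics/w1.png

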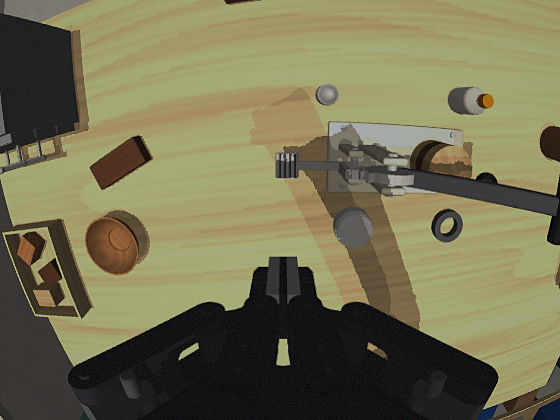

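```bash
cat >> h.py <<'E'
def fish(k,uv,z):
    d=np.array(uv)-[k['cx'],k['cy']]; r=np.hypot(*d); th=r/k['fx']
    v=np.array([np.sin(th)*d[0]/r,-np.sin(th)*d[1]/r,-np.cos(th)]); M=k['world_from_camera']
    v=M[:3,:3]@v; o=M[:3,3]; return o+v*(z-o[2])/v[2]
E
python3 - <<'E'
from h import *; from station import vision
k=vision.calibration('wrist')
print(fish(k,(287.8,165.3),99),fish(k,(286.5,165.5),99),fish(k,(393.4,177),150))
E
```

```text
[590.93678271  77.43668042  99.        ] [590.86630373  79.26351391  99.        ] [570.64521925 -56.80988119 150.        ]
```

```bash
python3 d.py 592,88,160; python3 - <<'E'
from h import *; from station import vision
im=vision.get_image('wrist');k=vision.calibration('wrist');cv2.imwrite('pics/w2.png',im)
print(k['world_from_camera'][:3,3])
for t,z in(('tab_top',99),('hinge_mid',150),('press',0)):
    for r in vision.tip_of('wrist',t)[:2]:print(t,r['conf'],r['at'],fish(k,r['at'],z).round(1))
im=vision.get_image('top');k=vision.calibration('top')
for t in('tab_top','hinge_mid','press'):print(t,[(r['conf'],r['at']) for r in vision.tip_of('top',t)[:2]])
cv2.imwrite('pics/top2.png',cv2.resize(im[130:310,190:380],None,fx=4,fy=3.3))
E
```

```text
t 3.1 tcp [590.9  85.4 400.2] F [-0.5 -0.8 -0.3] w -0.0 rot [ 0.     0.    -0.001]
592,88,160 [  0.8  -2.8 240.2]
[667.39428713  75.29548716 546.1492843 ]
tab_top 0.88 [280.4, 167.7] [588.8  87.3  99. ]
tab_top 0.72 [385.0, 171.8] [566.9 -62.1  99. ]
hinge_mid 0.77 [383.8, 174.8] [574.6 -44.6 150. ]
press 0.67 [398.5, 158.1] [ 567.  -119.2    0. ]
press 0.56 [450.7, 98.3] [ 669.9 -231.1    0. ]
tab_top []
hinge_mid [(0.7, [280.2, 200.5]), (0.67, [318.0, 214.4])]
press [(0.76, [302.2, 211.7])]
```

View pics/top2.png

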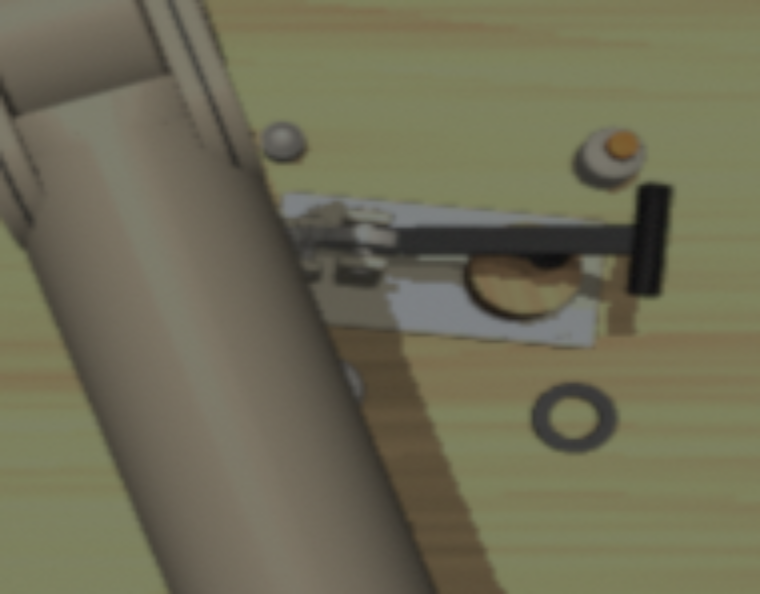

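Emit:
{"op": "apply_moves", "data": {
  "targets": [
    [0,-2.6,60,0,0,0,0],
    [0,-2.6,120,0,0,0,0],
    [0,-2.6,180,0,0,0,0],
    [0,-2.6,220,0,0,0,0],
    [0,-2.6,240,0,0,0,0],
    [0,-2.6,250,0,0,0,0],
    [0,-2.6,255,0,0,0,0],
    [0,-2.6,255,0,0,0,0],
    [0,-2.6,255,0,0,0,0]
  ]
}}

```text
time_s: 4.25
tcp_pos: [592.3, 88.9, 147.5]
tcp_rot: [-3.136, 0.186, -0.003]
wrist_force: [0.4, 0.1, 1.1]
gripper_width: -0.5
```

```bash
python3 d.py 590,88,124; python3 - <<'E'
from h import *; from station import vision
im=vision.get_image('scene');cv2.imwrite('pics/s3.png',cv2.resize(im[120:310,190:390],None,fx=4,fy=3))
im=vision.get_image('wrist');cv2.imwrite('pics/w3.png',im)
E
```

```text
t 4.25 tcp [592.3  88.9 147.5] F [0.4 0.1 1.1] w -0.5 rot [-0.001 -0.002 -0.   ]
590,88,124 [-2.2  1.2 23.5]
```

View pics/s3.png

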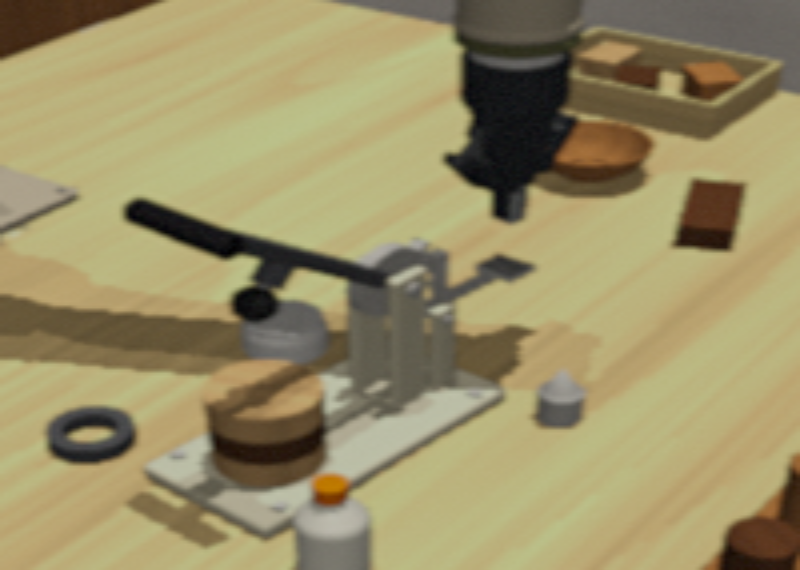

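View pics/w3.png

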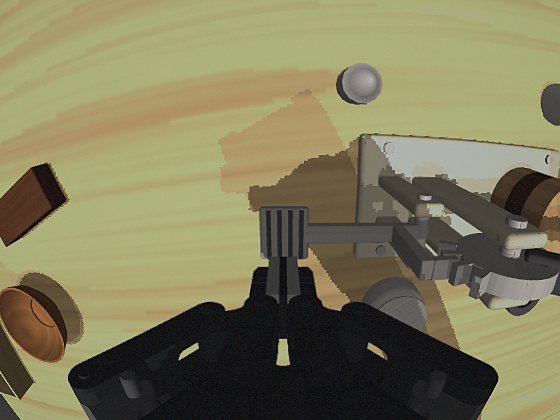

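Emit:
{"op": "apply_moves", "data": {
  "targets": [
    [-2,1,8,0,0,0,0],
    [-2,1,15,0,0,0,0],
    [-2,1,20,0,0,0,0],
    [-2,1,24,0,0,0,0],
    [-2,1,28,0,0,0,0],
    [-2,1,31,0,0,0,0],
    [-2,1,34,0,0,0,0],
    [-2,1,37,0,0,0,0],
    [-2,1,39,0,0,0,0],
    [-2,1,41,0,0,0,0],
    [-2,1,42,0,0,0,0],
    [-2,1,42,0,0,0,0]
  ]
}}

```text
time_s: 5.35
tcp_pos: [589.1, 87.9, 103.0]
tcp_rot: [3.136, -0.186, -0.0]
wrist_force: [0.8, -0.4, 0.3]
gripper_width: 0.4
```

```bash
python3 d.py 590,88,100
```

```text
t 5.35 tcp [589.1  87.9 103. ] F [ 0.8 -0.4  0.3] w 0.4 rot [ 0.  0. -0.]
590,88,100 [ 0.9 -0.2  3. ]
```

Emit:
{"op": "apply_moves", "data": {
  "targets": [
    [0,0,2,0,0,0,0],
    [0,0,3,0,0,0,0],
    [0,0,4,0,0,0,0],
    [0,0,4,0,0,0,0]
  ]
}}

```text
time_s: 5.68
tcp_pos: [589.1, 87.9, 99.0]
tcp_rot: [3.136, -0.186, -0.0]
wrist_force: [-0.9, -0.4, 0.2]
gripper_width: -0.2
```

```bash
python3 d.py; python3 - <<'E'
from h import *; from station import vision
im=vision.get_image('scene');cv2.imwrite('pics/s4.png',cv2.resize(im[180:280,260:360],None,fx=6,fy=6))
im=vision.get_image('wrist');cv2.imwrite('pics/w4.png',im)
E
```

```text
t 5.68 tcp [589.1  87.9  99. ] F [-0.9 -0.4  0.2] w -0.2 rot [ 0.  0. -0.]
```

View pics/s4.png

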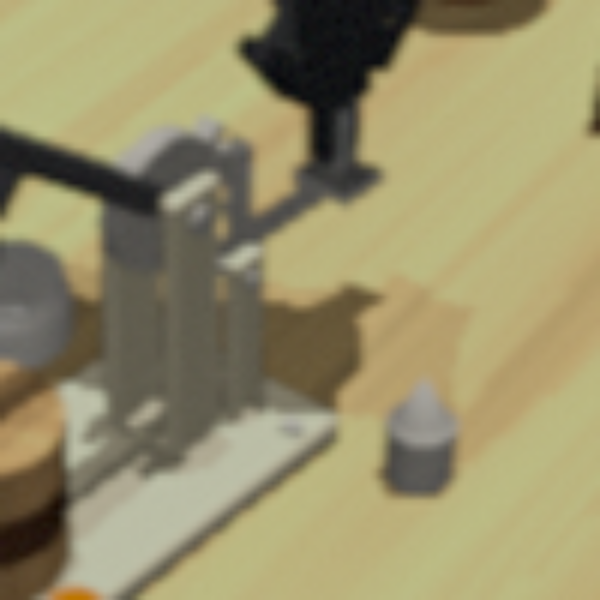

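View pics/w4.png

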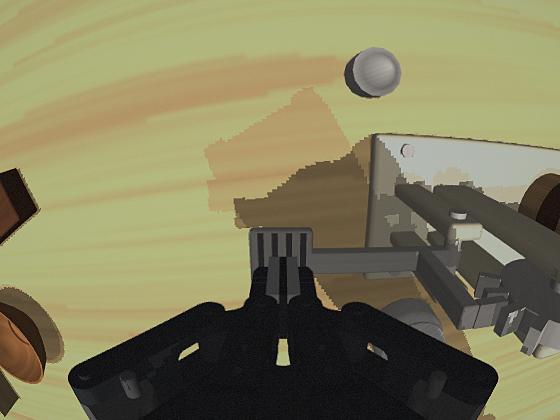

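```bash
python3 - <<'E'
from h import *; from station import vision,telemetry
k=vision.calibration('wrist')
for z in (74,80,90,99):
    print(z,'tip',fish(k,(283,258),z).round(1),'tab TL',fish(k,(250,228),z).round(1),'TR',fish(k,(314,228),z).round(1))
p=[568.35,-114.36,-.118]
for z in(99,87,76):print(z,proj(vision.calibration('scene'),W1(p,(0,204,z)))-[0.16,1.26])
from scipy.spatial.transform import Rotation as R
print(np.linalg.inv(k['world_from_camera'])[:3,:3]@[0,0,1])
for t in('tab_top',):
  for f in(vision.tip_of,vision.look_for):
   for c in('wrist','scene'):
    print(c,[(r['conf'],r['at']) for r in f(c,t)[:2]])
E
```

```text
74 tip [582.9  88.   74. ] tab TL [603.6 104.3  74. ] TR [599.4  68.5  74. ]
80 tip [585.8  87.7  80. ] tab TL [605.8 103.4  80. ] TR [601.7  68.8  80. ]
90 tip [590.6  87.1  90. ] tab TL [609.4 101.9  90. ] TR [605.6  69.4  90. ]
99 tip [595.   86.6  99. ] tab TL [612.7 100.5  99. ] TR [609.1  69.9  99. ]
99 [[316.30132256 205.62914814]]
87 [[316.17028774 208.94190525]]
76 [[316.05146258 211.94598392]]
[ 6.91092783e-04 -3.03578293e-01  9.52806246e-01]
wrist [(0.79, [281.1, 264.0])]
scene [(0.48, [318.8, 205.5])]
wrist [(0.63, [386.5, 264.4])]
scene [(0.56, [306.3, 211.7])]
```

Emit:
{"op": "apply_moves", "data": {
  "targets": [
    [0,0,2,0,0,0,0],
    [0,0,4,0,0,0,0],
    [0,0,6,0,0,0,0]
  ]
}}

```text
time_s: 6.23
tcp_pos: [589.3, 87.9, 93.2]
tcp_rot: [3.136, -0.186, 0.001]
wrist_force: [-1.7, 0.3, 3.9]
gripper_width: 0.2
```

Emit:
{"op": "apply_moves", "data": {
  "targets": [
    [0,0,2,0,0,0,0],
    [0,0,4,0,0,0,0]
  ]
}}

```text
time_s: 6.4
tcp_pos: [589.3, 87.9, 89.3]
tcp_rot: [3.136, -0.186, 0.001]
wrist_force: [-0.6, -0.3, 3.7]
gripper_width: -0.0
```

Emit:
{"op": "apply_moves", "data": {
  "targets": [
    [0,0,2,0,0,0,0],
    [0,0,4,0,0,0,0]
  ]
}}

```text
time_s: 6.57
tcp_pos: [589.2, 87.8, 85.1]
tcp_rot: [3.136, -0.186, 0.0]
wrist_force: [-0.2, -0.7, 3.3]
gripper_width: -0.2
```

```bash
python3 - <<'E'
from h import *; from station import vision
im=vision.get_image('scene');cv2.imwrite('pics/s5.png',cv2.resize(im[180:280,260:360],None,fx=6,fy=6))
im=vision.get_image('wrist');cv2.imwrite('pics/w5.png',im)
E
```

```text
(no output)
```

View pics/s5.png

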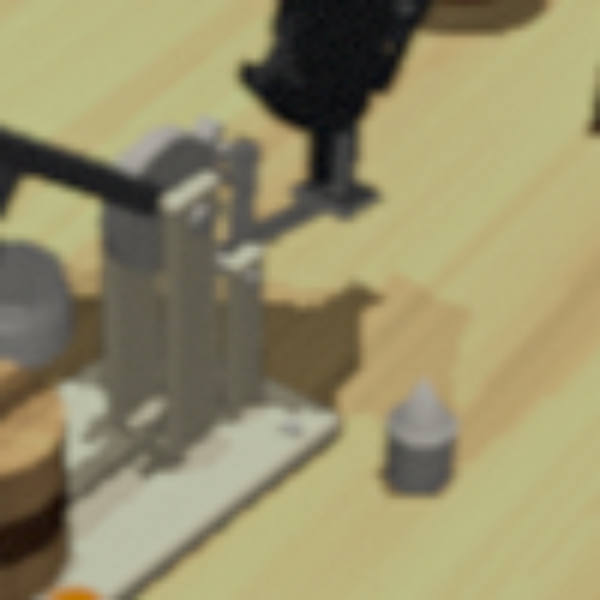

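View pics/w5.png

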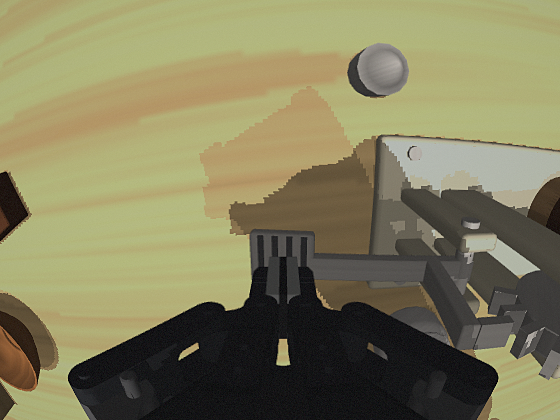

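Emit:
{"op": "apply_moves", "data": {
  "targets": [
    [0,0,2,0,0,0,0],
    [0,0,4,0,0,0,0],
    [0,0,6,0,0,0,0]
  ]
}}

```text
time_s: 6.92
tcp_pos: [589.3, 87.6, 79.1]
tcp_rot: [3.136, -0.186, 0.0]
wrist_force: [-0.5, -1.1, 5.5]
gripper_width: 0.1
```

Emit:
{"op": "apply_moves", "data": {
  "targets": [
    [0,0,2,0,0,0,0],
    [0,0,4,0,0,0,0]
  ]
}}

```text
time_s: 7.08
tcp_pos: [589.3, 87.8, 75.1]
tcp_rot: [3.136, -0.186, 0.0]
wrist_force: [-0.4, -1.0, 4.0]
gripper_width: -0.5
```

Emit:
{"op": "apply_moves", "data": {
  "targets": [
    [0,0,1,0,0,0,0],
    [0,0,2,0,0,0,0]
  ]
}}

```text
time_s: 7.25
tcp_pos: [589.6, 87.8, 73.9]
tcp_rot: [3.136, -0.186, 0.001]
wrist_force: [-4.7, -4.4, 16.6]
gripper_width: 0.2
```

Emit:
{"op": "apply_moves", "data": {
  "targets": [
    [0,0,1,0,0,0,0],
    [0,0,1,0,0,0,0]
  ]
}}

```text
time_s: 7.42
tcp_pos: [589.6, 87.7, 73.7]
tcp_rot: [3.135, -0.186, 0.002]
wrist_force: [-6.3, -3.9, 17.7]
gripper_width: -0.1
```

```bash
python3 d.py; python3 - <<'E'
from h import *; from station import vision
im=vision.get_image('scene');cv2.imwrite('pics/s6.png',cv2.resize(im[180:280,260:360],None,fx=6,fy=6))
E
```

```text
t 7.42 tcp [589.6  87.7  73.7] F [-6.3 -3.9 17.7] w -0.1 rot [ 0.001 -0.001 -0.   ]
```

View pics/s6.png

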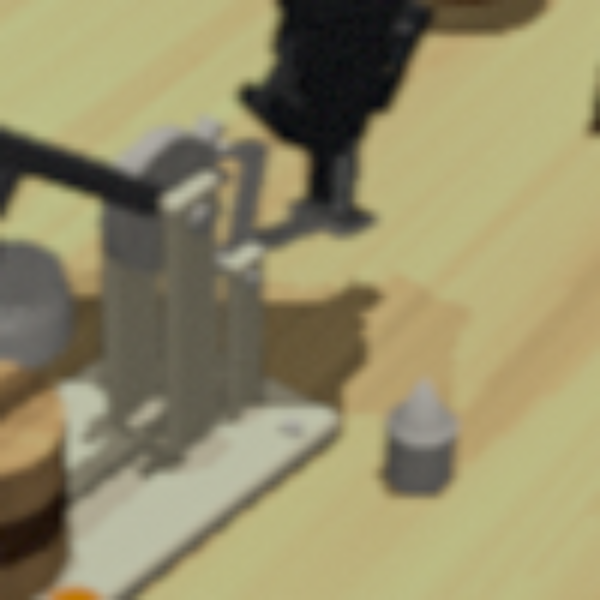

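```bash
python3 d.py 590,88,390 557,-213,390 557,-213,340
```

```text
t 7.47 tcp [589.6  87.7  73.7] F [-6.5 -4.4 17.8] w -0.2 rot [ 0.001 -0.001 -0.   ]
590,88,390 [ 7.000e-01 -1.000e-01 -3.163e+02]
557,-213,390 [   3.5  302.7 -316.1]
557,-213,340 [   3.5  302.7 -266.1]
```

Emit:
{"op": "apply_moves", "data": {
  "targets": [
    [0,0,-5,0,0,0,0],
    [0,0,-40,0,0,0,0],
    [0,0,-80,0,0,0,0],
    [0,0,-120,0,0,0,0],
    [0,0,-160,0,0,0,0],
    [0,0,-200,0,0,0,0],
    [0,0,-240,0,0,0,0],
    [0,0,-280,0,0,0,0],
    [0,0,-316,0,0,0,0],
    [1,40,-316,0,0,0,0],
    [2,80,-316,0,0,0,0],
    [2,80,-316,0,0,0,0]
  ]
}}

```text
time_s: 8.47
tcp_pos: [582.0, -0.1, 388.0]
tcp_rot: [3.132, -0.2, 0.001]
wrist_force: [0.9, -1.5, -0.5]
gripper_width: 0.1
```

```bash
python3 d.py 557,-213,390; python3 - <<'E'
from h import *; from station import vision
im=vision.get_image('scene');cv2.imwrite('pics/s7.png',cv2.resize(im[160:280,200:360],None,fx=5,fy=5))
E
```

```text
t 8.47 tcp [ 5.82e+02 -1.00e-01  3.88e+02] F [ 0.9 -1.5 -0.5] w 0.1 rot [ 0.003 -0.001 -0.01 ]
557,-213,390 [  2.3 214.3  -1.2]
```

View pics/s7.png

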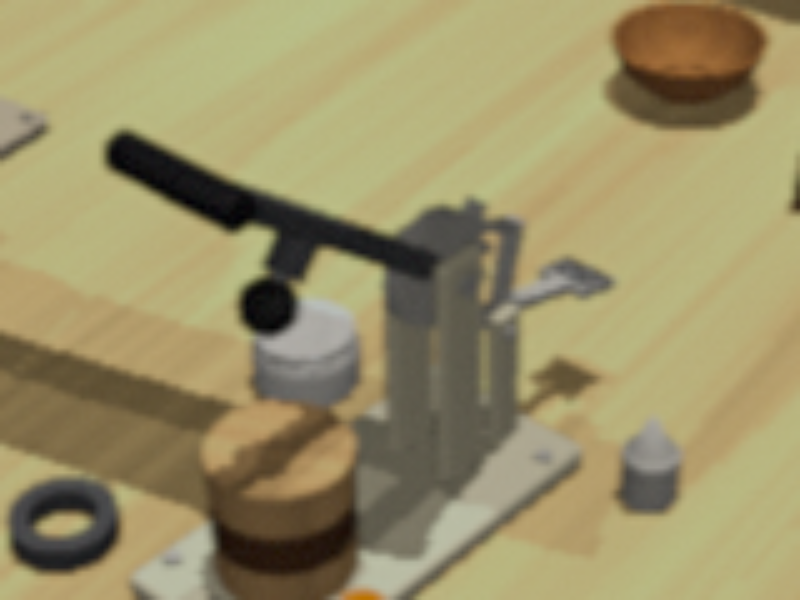

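Emit:
{"op": "apply_moves", "data": {
  "targets": [
    [1,40,0,0,0,0,0],
    [1,80,0,0,0,0,0],
    [1,120,0,0,0,0,0],
    [1,160,0,0,0,0,0],
    [1,195,0,0,0,0,0],
    [1,215,0,0,0,0,0],
    [1,222,0,0,0,0,0],
    [1,222,20,0,0,0,0],
    [1,222,40,0,0,0,0],
    [1,222,50,0,0,0,0],
    [1,222,50,0,0,0,0],
    [1,222,50,0,0,0,0]
  ]
}}

```text
time_s: 9.52
tcp_pos: [556.7, -211.2, 338.3]
tcp_rot: [-3.136, 0.183, 0.001]
wrist_force: [0.4, 0.5, 0.9]
gripper_width: -0.3
```

```bash
python3 d.py 557,-213,301; python3 - <<'E'
from h import *; from station import vision
im=vision.get_image('scene');cv2.imwrite('pics/s8.png',cv2.resize(im[140:260,170:330],None,fx=5,fy=5))
im=vision.get_image('wrist');cv2.imwrite('pics/w8.png',im)
E
```

```text
t 9.52 tcp [ 556.7 -211.2  338.3] F [0.4 0.5 0.9] w -0.3 rot [-0.     0.001  0.001]
557,-213,301 [ 0.5  1.8 37.3]
```

View pics/s8.png

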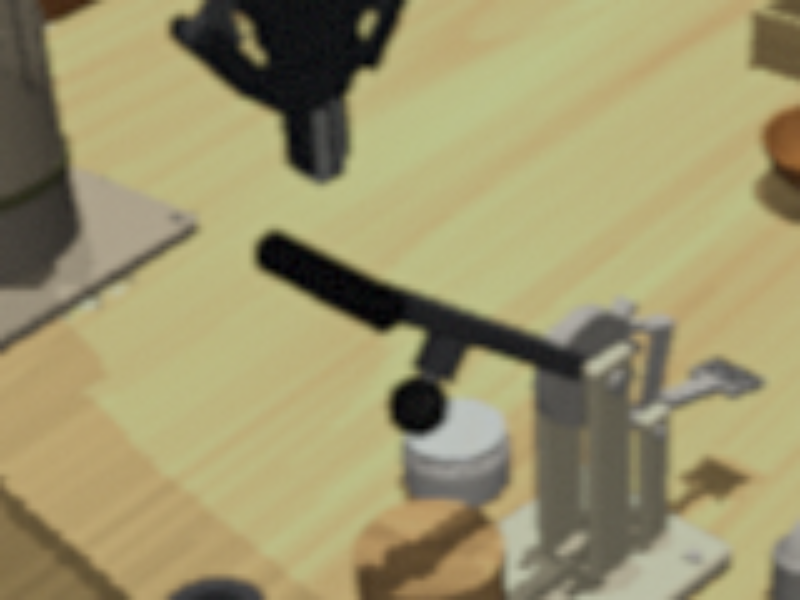

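View pics/w8.png

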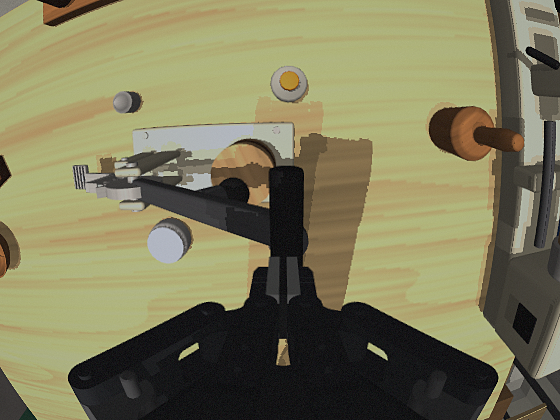

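Emit:
{"op": "apply_moves", "data": {
  "targets": [
    [0,3,10,0,0,0,0],
    [0,3,20,0,0,0,0],
    [0,3,27,0,0,0,0],
    [0,3,32,0,0,0,0],
    [0,3,35,0,0,0,0],
    [0,3,37,0,0,0,0],
    [0,3,37,0,0,0,0]
  ]
}}

```text
time_s: 10.2
tcp_pos: [556.1, -215.2, 300.9]
tcp_rot: [-3.136, 0.185, 0.0]
wrist_force: [-0.2, 0.5, -0.4]
gripper_width: -0.2
```

Emit:
{"op": "apply_moves", "data": {
  "targets": [
    [0,1,2,0,0,0,0],
    [0,2,4,0,0,0,0],
    [0,3,6,0,0,0,0]
  ]
}}

```text
time_s: 10.45
tcp_pos: [556.0, -218.4, 295.6]
tcp_rot: [3.136, -0.185, 0.001]
wrist_force: [-1.3, -0.5, 7.2]
gripper_width: -0.3
```

```bash
python3 d.py; python3 - <<'E'
from h import *; from station import vision
im=vision.get_image('scene');cv2.imwrite('pics/s9.png',cv2.resize(im[140:260,170:330],None,fx=5,fy=5))
E
```

```text
t 10.45 tcp [ 556.  -218.4  295.6] F [-1.3 -0.5  7.2] w -0.3 rot [ 0.    -0.001 -0.   ]
```

View pics/s9.png

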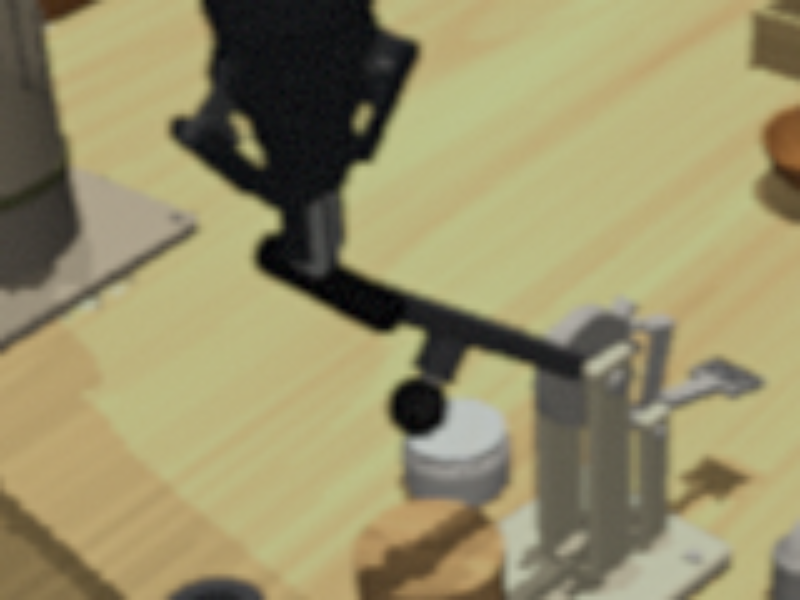

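Emit:
{"op": "apply_moves", "data": {
  "targets": [
    [0,3,4,0,0,0,0],
    [0,6,9,0,0,0,0],
    [0,10,13.5,0,0,0,0],
    [0,13,18,0,0,0,0],
    [0,16,22.5,0,0,0,0],
    [0,18.5,27,0,0,0,0]
  ]
}}

```text
time_s: 11.0
tcp_pos: [553.8, -237.8, 269.3]
tcp_rot: [3.134, -0.187, 0.003]
wrist_force: [-1.5, -2.9, 7.9]
gripper_width: -0.1
```

```bash
python3 d.py; python3 - <<'E'
from h import *; from station import vision
im=vision.get_image('scene');cv2.imwrite('pics/s10.png',cv2.resize(im[140:260,170:330],None,fx=5,fy=5))
E
```

```text
t 11.0 tcp [ 553.8 -237.8  269.3] F [-1.5 -2.9  7.9] w -0.1 rot [ 0.002 -0.002 -0.001]
```

View pics/s10.png

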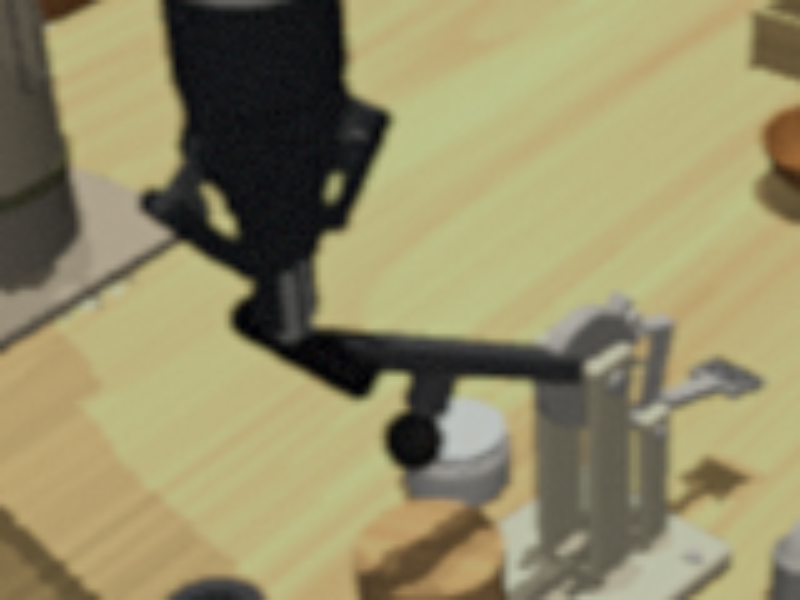

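Emit:
{"op": "apply_moves", "data": {
  "targets": [
    [0,2,5,0,0,0,0],
    [0,4,10,0,0,0,0],
    [0,6,15,0,0,0,0],
    [0,8,20,0,0,0,0],
    [0,10,25,0,0,0,0],
    [0,12,30,0,0,0,0],
    [0,14,35,0,0,0,0],
    [0,15.5,40,0,0,0,0],
    [0,17,45,0,0,0,0],
    [0,18.5,50,0,0,0,0],
    [0,20,55,0,0,0,0],
    [0,21,60,0,0,0,0]
  ]
}}

```text
time_s: 12.05
tcp_pos: [551.5, -259.9, 209.4]
tcp_rot: [3.133, -0.189, 0.004]
wrist_force: [-0.1, -4.9, 6.1]
gripper_width: 0.0
```

```bash
python3 d.py; python3 - <<'E'
from h import *; from station import vision
im=vision.get_image('scene');cv2.imwrite('pics/s11.png',cv2.resize(im[160:280,170:330],None,fx=5,fy=5))
E
```

```text
t 12.05 tcp [ 551.5 -259.9  209.4] F [-0.1 -4.9  6.1] w 0.0 rot [ 0.003 -0.003 -0.002]
```

View pics/s11.png

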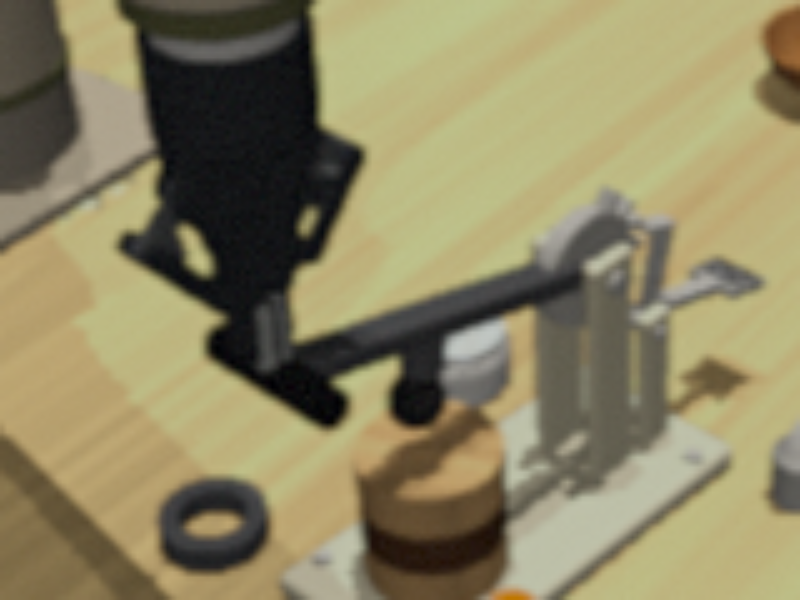

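Emit:
{"op": "apply_moves", "data": {
  "targets": [
    [0,1,5,0,0,0,0],
    [0,2,10,0,0,0,0],
    [0,2.5,15,0,0,0,0],
    [0,3,20,0,0,0,0],
    [0,3.5,25,0,0,0,0],
    [0,4,30,0,0,0,0],
    [0,4,34,0,0,0,0],
    [0,4,38,0,0,0,0]
  ]
}}

```text
time_s: 12.77
tcp_pos: [550.9, -263.2, 171.0]
tcp_rot: [3.134, -0.188, 0.003]
wrist_force: [-0.4, -4.5, 5.2]
gripper_width: -0.2
```

Emit:
{"op": "apply_moves", "data": {
  "targets": [
    [0,0,2,0,0,0,0],
    [0,0,4,0,0,0,0],
    [0,0,6,0,0,0,0],
    [0,0,8,0,0,0,0]
  ]
}}

```text
time_s: 13.1
tcp_pos: [550.9, -263.7, 163.7]
tcp_rot: [3.133, -0.188, 0.003]
wrist_force: [-1.7, -5.4, 10.2]
gripper_width: -0.1
```

Emit:
{"op": "apply_moves", "data": {
  "targets": [
    [0,0,1,0,0,0,0],
    [0,0,2,0,0,0,0]
  ]
}}

```text
time_s: 13.27
tcp_pos: [550.9, -263.9, 161.8]
tcp_rot: [3.133, -0.188, 0.003]
wrist_force: [-2.6, -4.8, 10.3]
gripper_width: 0.2
```

Emit:
{"op": "apply_moves", "data": {
  "targets": [
    [0,0,1,0,0,0,0],
    [0,0,2,0,0,0,0]
  ]
}}

```text
time_s: 13.43
tcp_pos: [550.9, -264.0, 160.0]
tcp_rot: [3.132, -0.188, 0.003]
wrist_force: [-2.7, -6.6, 10.1]
gripper_width: 0.2
```

Foot spring is compressing; continue to the stop.

Emit:
{"op": "apply_moves", "data": {
  "targets": [
    [0,0,1,0,0,0,0],
    [0,0,2,0,0,0,0]
  ]
}}

```text
time_s: 13.6
tcp_pos: [550.9, -264.1, 158.0]
tcp_rot: [3.132, -0.189, 0.004]
wrist_force: [-2.9, -5.9, 10.7]
gripper_width: -0.2
```

Emit:
{"op": "apply_moves", "data": {
  "targets": [
    [0,0,1,0,0,0,0],
    [0,0,2,0,0,0,0]
  ]
}}

```text
time_s: 13.77
tcp_pos: [551.1, -264.1, 157.5]
tcp_rot: [3.132, -0.189, 0.004]
wrist_force: [-9.1, -2.8, 28.0]
gripper_width: -0.2
```

Emit:
{"op": "apply_moves", "data": {
  "targets": [
    [0,0,1,0,0,0,0],
    [0,0,1,0,0,0,0]
  ]
}}

```text
time_s: 13.93
tcp_pos: [551.1, -264.1, 157.4]
tcp_rot: [3.131, -0.189, 0.005]
wrist_force: [-10.2, -2.4, 27.4]
gripper_width: -0.3
```

Emit:
{"op": "apply_moves", "data": {
  "targets": [
    [0,0,-2,0,0,0,0],
    [0,0,-5,0,0,0,0],
    [0,0,-12,0,0,0,0],
    [0,0,-40,0,0,0,0],
    [0,0,-80,0,0,0,0],
    [0,0,-120,0,0,0,0],
    [0,0,-160,0,0,0,0],
    [0,0,-190,0,0,0,0],
    [0,0,-190,0,0,0,0],
    [0,0,-190,0,0,0,0]
  ]
}}

```text
time_s: 14.77
tcp_pos: [551.4, -261.1, 345.2]
tcp_rot: [3.135, -0.184, 0.005]
wrist_force: [-0.4, 0.4, -0.7]
gripper_width: 0.1
```

```bash
python3 d.py; python3 - <<'E'
from h import *; from station import vision
im=vision.get_image('scene');cv2.imwrite('pics/s12.png',cv2.resize(im[160:310,170:350],None,fx=4.4,fy=4))
K=vision.calibration('scene');p=[568.35,-114.36,-.118]
for a in(0,.03,.07):print(a,proj(K,W1(p,pts(a)['grip_bar']))-[.16,1.26])
im=vision.get_image('top');cv2.imwrite('pics/t12.png',im)
E
```

```text
t 14.77 tcp [ 551.4 -261.1  345.2] F [-0.4  0.4 -0.7] w 0.1 rot [ 0.001 -0.003  0.   ]
0 [[224.3251573  250.49168102]]
0.03 [[224.08960541 248.35990809]]
0.07 [[223.87171374 245.43312834]]
```

View pics/s12.png

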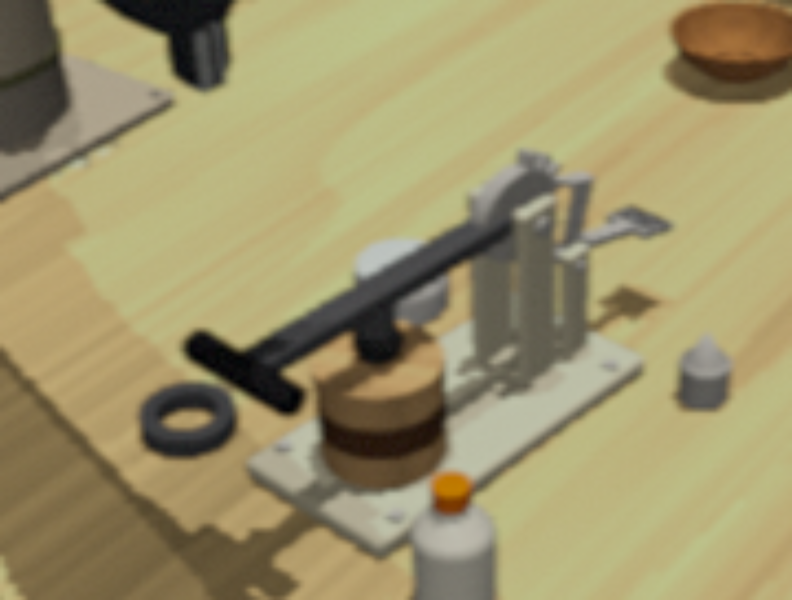

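View pics/t12.png

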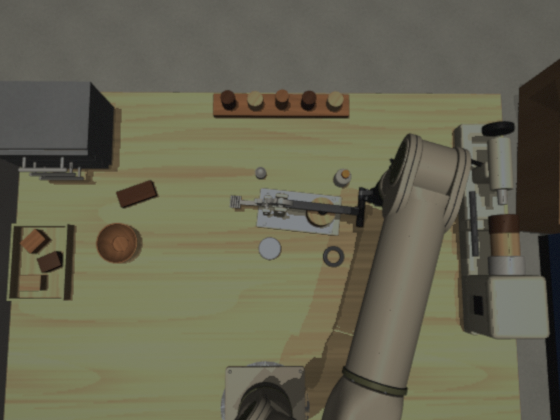

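```bash
python3 -c "
from station import bot
print(bot.job_done())"
```

```text
the job is handed in; nothing more can be done
None
```

I pressed the pawl's thumb tab down to its stop first, then pushed the hold-down arm down to its stop. I lifted the hand clear and handed the job in at about 15 s of the 43 s allowed.

**Pawl:** With the fingers shut, I pushed the tab down through about 23 mm of travel at about 4 N. The force then rose to 17.7 N at the stop. After I released it, the pictures showed the tab staying down and the pawl clear of the teeth, both before and after the arm was pushed.

**Arm:** I pushed on the grip bar along its circle with about 5 to 11 N down. It passed the tooth-lock angle without catching. Over the last stretch the push rose to about 10 N as the foot spring compressed, and it reached 28 N at the stop.

**Last look:** After release the arm stayed level with its foot on the blank. I saw no shift of the blank or the bystanders in the pictures, though I did not measure their positions. The hand was about 185 mm above the bar and the force reading was near zero.

**Disagreements:**
- **Fingertip position:** both contacts came when the TCP was about level with the surface, not 25 mm above it as the stated fingertip offset implies. I went by the force reading instead.
- **Grip bar position:** the final picture put the bar about 2.5 pixels lower than I predicted for level. I put this down to measurement error, because the stop was firm.

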